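Right the fallen rinse bottle and lock the flow knob

ROBOT

A 6-joint arm with a two-finger parallel gripper is mounted at the origin on the work surface. World frame = base frame: x ahead of the robot, y to its left, z up, the work surface at z = 0. Lengths are in m, angles in rad, forces in N, time in s.
With the tool pointing down it reaches from about 0.4 to 0.825 m from the base axis. Payload 7 kg.
Tool frame: the origin (TCP) lies at the very end of the fingers, on their centre line; the grasp point (between the pads) lies 19 mm behind it; z points along the fingers, y is the line along which they close (so a half turn about z gives the same grasp; the last joint's range is limited). The gripper opens to 88 mm and grips with 3 to 60 N. Pads are 19 mm wide; open, the fingers measure 130 mm over their backs; the gripper's body (78 mm by 193 mm) begins 47 mm behind the grasp point.
Start: joints at [-0.842, 0.359, 0.012, 0, -1.224, -0.288], TCP at [0.288, -0.61, 0.227] pointing down, gripper open.
Joint ranges: [-3.07, 3.07], [-1.43, 2.12], [-1.02, 1.25], [-3.03, 1.67], [-3.05, -0], [-3.03, 3.03]. Speed limits (rad/s): [2.39, 2.39, 3.01, 3.14, 3.14, 3.14].

INTERFACE

Orientations are given as [roll, pitch, yaw] about the fixed x, y, z axes, in that order (R = Rz(yaw) Ry(pitch) Rx(roll)).
In Python, from station import * gives the robot as it stands.
- The arm moves only by the tool servo_tool, never from a script. Its argument "moves" is a list of rows, each an object of numbers: "jaw": the opening, from 0 (shut) to 1 (fully open); "dx", "dy", "dz": the shift along the world's x, y, z in m; "roll": the turn about the world's z in degrees. A call has exactly 10 rows; each row shifts and turns the commanded pose from where the row before left it; what a row does not reach is not made up. A row lasts 1/8 s, in which the tool goes at most 62.5 mm and 10.7 degrees, less where a joint would pass 70% of its speed; a pose out of reach is approached as far as the arm can. A call with a gripper value outside its range is refused whole. The fingers move at their own pace and stop on an object; "newtons" is the grip in N (left out, the last holds). Time passes only in rows, so rows that do not move let the fingers close, or fill a call up. It gives the time, the measured TCP pose, the force, the opening and the grip force at its end, in the units of the state.
- get_state(): the state, without advancing time (a new reading comes with each control period).
- grab_frame(name): name is "scene" or "top" or "wrist"; returns (picture, depth): 480x640x3 uint8, red, green, blue; 480x640 float32, m along the optical axis (not along the pixel's ray), 0 where there is no reading.
- calibration(name): a dict with "intrinsics" (3x3 intrinsics, pixels), "k1" (the pictures are not rectified: a ray, as slopes to the right and down, at radius r is drawn at 1 + k1 r^2 times it, then the intrinsics apply), "R" (3x3) and "t" (3): a world point X has camera coordinates R X + t. Camera axes: x right, y down, z forward; pixel columns grow to the right and rows downward; lengths in m; the calibration is good to about 2 mm. A picture is of the moment at which its call begins: read the wrist's pose just before it. calibration takes no time and is no camera call; for the wrist camera it gives the pose at the moment of the call.
- job_done(): hands the job in; it is judged then, once.
The state is a dict: "t": time; "q": joint angles; "qd": joint speeds; "joint_efforts": joint torques, N m; "eef_pos": TCP position; "ee_rot": TCP orientation; "force": force on the tool from outside, world axes, zero at the start; "moment": the same for the moment, N m; "width": finger opening in m; "gripper_force": force on a finger pad.
Only numpy, scipy, OpenCV 4.12 (cv2) and the standard library are available. Lean on these libraries where they do the work, as an engineer would, in place of code of your own. Each camera call takes 0.05 s, during which the arm holds its last target. There are 200 camera calls.

TASK

The square white bottle of the autosampler's rinse station has fallen over on the bench. First stand it upright in the middle of the station's black square pad, setting it down gently, and let go of it; then turn the station's flow knob until the white line on its bar points at the long white mark, and last slide the steel fork lock fully home over the knob. Leave the other things on the bench where they are.

Things in the scene. Friction and masses are not known exactly. Their poses are not given: they have to be found in the camera images.
- bottle: The fallen bottle: square white plastic body 52 x 52 mm, 100 mm long, flat-sided, with a short sloping shoulder and a round black cap 28 mm across; 132 mm long over all, about 0.25 kg. Origin: centre of its underside; z runs from the underside to the cap, x and y square to the flat sides. It starts lying on a flat side on the bench, origin 26 mm up, cap roughly to the robot's left.
- station: The rinse station, fixed: white base plate 150 mm (x) by 385 mm (y), 6 mm thick; black rubber pad on its right (-y) part, grey control block on its left (110 mm in x, y = 5 to 230 mm, top 40 mm above the bench). Origin: on the bench, 85 mm to the left of the pad's centre; x away from the robot, y to the left along the lock's travel, z up.
- pad (a point): Centre of the top face of the square black rubber pad, 110 x 110 mm, 10 mm above the bench. Axes as the station's.
- mark (a point): The long white mark, a line 20 mm long and 5 mm wide on top of the control block, on the pad's side of the knob (station x = 0, y = 16 mm, 41 mm above the bench). Short black ticks lie either side of it around the dial.
- flow_knob (a joint): Angle of the flow knob, rad, about the vertical, counter-clockwise from above positive; range -1.5 to 1.5. 0: the white line points at the long mark and the bar lies along the station's y axis. It stays where it is left (0.06 N m friction). It starts turned to the positive side.
- knob_grip (a point): Point on the knob's axis at gripping height, 70 mm above the bench (station x 0, y 60 mm). The knob: black disc 56 mm across (top 46 mm above the bench) carrying an upright bar 60 mm long, 14 mm thick, from 46 to 82 mm above the bench. Axes turn with the knob: y along the bar, -y towards the end with the white line, z up.
- lock (a joint): Travel of the fork lock, m: 0 parked at the block's left end, 0.060 fully home, moving towards the pad (station -y); stays where left (1.5 N friction). A flat steel fork 102 mm wide, 8 mm thick, 48 to 56 mm above the bench; its two prongs, 75 mm long and 30 mm apart, lie either side of the knob's bar when home.
- lock_tab (a point): Point in the lock's upright grip tab, 76 mm above the bench; moves with the lock (station x 0, y 194 mm less the travel). The tab is a steel plate 60 mm long (x), 12 mm thick (y), 56 to 90 mm above the bench, centred on this point in x and y. Axes as the station's.
- amber_bottle: Bystander: round amber glass bottle, 68 mm across, 155 mm tall, standing. Origin: centre of its underside.
- beaker: Bystander: glass beaker, 72 mm across, 95 mm tall. Origin: centre of its underside.
- jar: Bystander: round white jar, 68 mm across, 85 mm tall. Origin: centre of its underside.
- vial_rack: Bystander: low grey rack with small blue-capped vials, 70 x 140 mm, 43 mm tall over the vials. Origin: centre of its underside.
- tip_box: Bystander: grey box with a clear lid, 87 x 122 mm, 67 mm tall. Origin: centre of its underside.
- wrench: Bystander: steel wrench 160 mm long, lying on the bench behind the station. Origin: under it, x along it.
Not all that is in view belongs to the job. What is shaped like the bottle but pink or purple is not meant.

How it is judged:
On the way, in this order (a step that is already met when the one before it is completed fails the run):
1. the bottle stands upright in the middle of the pad, let go (angle between bottle's own z axis and vertical below 0.1 rad and horizontal distance between bottle and pad below 0.027 m and z of bottle in the frame of pad between -0.006 and 0.006 m and linear speed of bottle below 0.03 m/s and contact force between bottle and the fingers below 0.1 N), for 0.3 s.
2. the knob's white line points at the long mark (value of joint flow_knob between -0.12 and 0.12 rad), for 0.3 s.
3. the lock is fully home over the knob, which is still on its mark (all of step 2 and value of joint lock above 0.055 m), for 0.2 s.
At the end, for the whole second after the job is handed in: The bottle stands by itself on the pad, upright within 0.1 rad and centred within 27 mm, at rest; the knob is within 0.12 rad of its mark; the lock is within 5 mm of fully home (all of step 1 and all of step 3); the robot touches nothing.
It fails at once if the bottle is pressed down hard on the station (over 60 N) (contact force between bottle and station above 60 N).
It fails at once if the bottle is dropped or knocked over (faster than 0.5 m/s while not held) (linear speed of bottle above 0.5 m/s and contact force between bottle and the fingers below 0.1 N).
It fails at once if another thing on the bench is pushed more than 25 mm or tipped (distance of any of amber_bottle, beaker, jar, vial_rack, tip_box, wrench from where it was at the start of the episode above 0.025 m or angle between any of amber_bottle, beaker, jar, vial_rack, tip_box's own z axis and vertical above 0.5 rad).
It also fails if it takes over 58 s, if anything falls off the work surface, if the arm or the gripper's body presses on something with over 40 N, if the wrist force passes 120 N, or if a joint passes its speed limit or range.

## Working session

There is one attempt and no reset: what is moved stays moved. The work goes in short steps, Python scripts to look and compute and a tool call to move; the robot and the scene stay as the last step left them, time stands still between calls to the robot, and variables do not carry over. Pictures are saved under pics/ and viewed, at most 10 in all, crops included, and the job is handed in when it is done.

Besides the shell and the picture viewer there is one more tool, called after "Emit:" as name(argument=value, ...) on one line, values as JSON. servo_tool: Moves the arm, as the interface text tells. Its arguments: {"type":"object","properties":{"moves":{"type":"array","items":{"type":"object","properties":{"jaw":{"type":"number"},"dx":{"type":"number"},"dy":{"type":"number"},"dz":{"type":"number"},"roll":{"type":"number"}}}},"newtons":{"type":"number"}},"required":["moves"]}

```bash
mkdir -p pics; ls; cat > h.py <<'E'
from station import *
import numpy as np, cv2
def und(c,px):
    K=np.array(c["intrinsics"]);px=np.atleast_2d(px).astype(float)
    d=np.stack([(px[:,0]-K[0,2])/K[0,0],(px[:,1]-K[1,2])/K[1,1]],1);s=d.copy()
    for _ in range(20): s=d/(1+c["k1"]*(s**2).sum(1,keepdims=True))
    return s
def rays(c,px):
    s=und(c,px);R=np.array(c["R"]);t=np.array(c["t"])
    return -R.T@t,np.c_[s,np.ones(len(s))]@R
def onplane(c,px,z):
    o,d=rays(c,px);return o+d*((z-o[2])/d[:,2])[:,None]
def cloud(c,D):
    v,u=np.mgrid[:480,:640];o,d=rays(c,np.c_[u.ravel(),v.ravel()])
    return (o+d*D.reshape(-1,1)).reshape(480,640,3)
def save(n,im): cv2.imwrite("pics/"+n,im[...,::-1])
E
python3 - <<'E'
from h import *
for n in("scene","top"):
    c=calibration(n);im,D=grab_frame(n);save(n+"0.png",im);np.savez(n+"0.npz",im=im,D=D)
    print(n,-np.array(c["R"]).T@c["t"],np.round(c["R"],2).tolist())
s=get_state();print(s["t"],s["ee_rot"],s["width"])
E
```

```text
pics
scene [ 0.84646631 -0.49829511  1.00029122] [[0.66, 0.75, 0.01], [0.65, -0.57, -0.5], [-0.37, 0.33, -0.87]]
top [ 0.25137893 -0.1375127   1.64267575] [[0.01, -1.0, -0.0], [-0.99, -0.0, -0.13], [0.13, 0.0, -0.99]]
0.1 [ 3.14007601e+00 -1.49988971e-04 -2.70092590e+00] 0.08780590257705406
```

View pics/scene0.png

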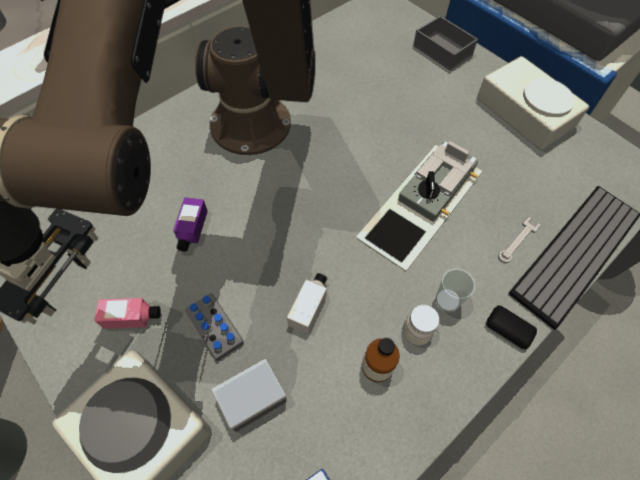

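View pics/top0.png

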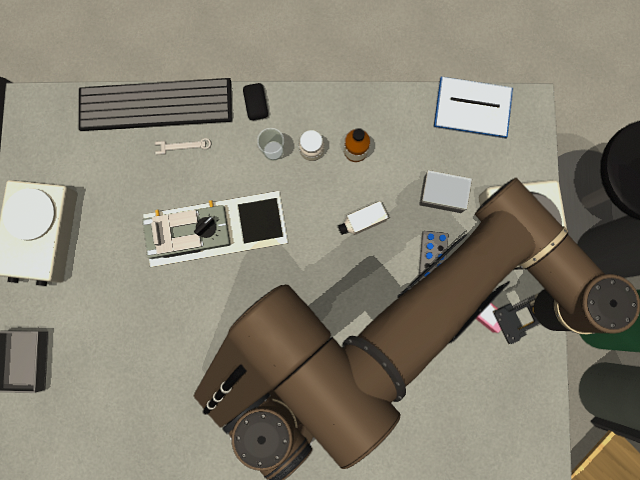

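The fallen white bottle is at scene (307,305) and top (363,218), cap at the left in the top view. The lookalikes are a pink one at scene (125,314) and a purple one at scene (190,220), and the task rules both out by colour. The pad is at top (261,220), the knob at (207,226) and the lock at (175,232).

```bash
cat > m.py <<'E'
from h import *
def comp(mask,seed):
    n,l,st,ce=cv2.connectedComponentsWithStats(mask.astype(np.uint8))
    ids=l[l>0]; k=min(range(1,n),key=lambda i:np.hypot(*(ce[i]-seed)) if st[i,4]>60 else 1e9)
    return l==k
def rect(c,m,z):
    ct=max(cv2.findContours(m.astype(np.uint8),cv2.RETR_EXTERNAL,cv2.CHAIN_APPROX_NONE)[0],key=len)[:,0]
    p=onplane(c,ct,z)[:,:2]
    (cx,cy),wh,_=r=cv2.minAreaRect((p*1000).astype(np.float32)); b=cv2.boxPoints(r)
    e=max((b[1]-b[0],b[2]-b[1]),key=np.linalg.norm)
    return np.round([cx,cy],1),np.round(wh,1),round(float(np.degrees(np.arctan2(e[1],e[0]))),1)
E
python3 - <<'E'
from m import *
seeds={"scene":dict(bot=(307,305),cap=(320,279),pad=(395,236)),"top":dict(bot=(367,217),cap=(343,229),pad=(261,220))}
ray={}
for n in("scene","top"):
    d=np.load(n+"0.npz");im,D=d["im"],d["D"];c=calibration(n);P=cloud(c,D)
    g=im.astype(int).max(2);sat=g-im.astype(int).min(2)
    s=seeds[n]
    for k,mk,zs in(("bot",(g>185)&(sat<40),(.052,)),("cap",g<45,(.026,)),("pad",g<45,(.01,))):
        m=comp(mk,s[k]);v,u=np.nonzero(m);ray[n,k]=rays(c,[u.mean(),v.mean()])
        Z=P[m];Z=Z[D[m]>0]
        print(n,k,m.sum(),np.round([u.mean(),v.mean()],1),"depth med",np.round(np.median(Z,0)*1000,1),rect(c,m,zs[0]))
    A=P[(D>0)]
    pc=np.median(P[comp(g<45,s["pad"])],0)
    near=(np.hypot(P[...,0]-pc[0],P[...,1]-pc[1])<.36)&(D>0)&(P[...,1]>pc[1]+.06)
    m=near&(P[...,2]>.063)&(P[...,2]<.1)
    nn,l,st,ce=cv2.connectedComponentsWithStats(m.astype(np.uint8))
    for i in range(1,nn):
        if st[i,4]>20:
            q=P[l==i]; r=cv2.minAreaRect((q[:,:2]*1000).astype(np.float32)); print("  tall",np.round(ce[i]),st[i,4],np.round(np.median(q,0)*1000,1),round(q[:,2].max()*1000),np.round(r[0],1),np.round(r[1],1),round(r[2],1))
for k in("cap","pad"):
    (o1,d1),(o2,d2)=ray["scene",k],ray["top",k]
    A=np.c_[d1[0],-d2[0]];x=np.linalg.lstsq(A,o2-o1,rcond=None)[0]
    a,b=o1+d1[0]*x[0],o2+d2[0]*x[1];print(k,"two-view",np.round((a+b)*500,1),"gap",round(np.linalg.norm(a-b)*1000,1))
a=cv2.resize(np.load("top0.npz")["im"][185:250,325:400],None,fx=5,fy=5,interpolation=2)
b=cv2.resize(np.load("top0.npz")["im"][185:270,140:290],None,fx=4,fy=4,interpolation=2)[:325]
b=cv2.copyMakeBorder(b,0,325-b.shape[0],0,0,0)
save("crop.png",np.hstack([cv2.resize(a,(300,260)),cv2.resize(b,(480,260))]))
E
```

```text
scene bot 953 [306.6 302.1] depth med [ 544.  -254.2   49.8] (array([ 543.5, -251.3]), array([ 48.5, 103.7]), -65.4)
scene cap 1531 [395.1 234.9] depth med [540.9  37.3   7.6] (array([545.5,  28.5]), array([102.7, 103.1]), -79.4)
scene pad 1531 [395.1 234.9] depth med [540.9  37.3   7.6] (array([540.5,  37.1]), array([104.4, 104.8]), -79.4)
  tall [457. 150.] 199 [492.8 304.6  79.8] 90 [491.3 307. ] [57.4 13.7] 7.0
  tall [431. 182.] 152 [516.5 176.8  78.4] 85 [513.5 181.4] [15.  62.2] 43.9
top bot 704 [365.9 216.7] depth med [ 542.6 -249.2   50.7] (array([ 541.1, -246.1]), array([ 50.4, 109.8]), -65.6)
top cap 63 [342.7 228.3] depth med [ 513.8 -187.9   36. ] (array([ 515.1, -187.3]), array([26.9, 17.1]), 26.3)
top pad 1487 [259.9 220.3] depth med [539.2  40.    8.6] (array([539.3,  40.3]), array([108.4, 106.1]), 10.2)
  tall [204. 225.] 147 [513.1 180.   79.4] 88 [514.5 181.4] [14.8 59.7] 43.2
  tall [155. 233.] 162 [490.2 307.7  85.6] 97 [493.7 309.8] [67.2 14.5] 12.0
cap two-view [ 546.5 -131.   217.2] gap 160.4
pad two-view [539.7  40.5   2.8] gap 1.1
```

View pics/crop.png

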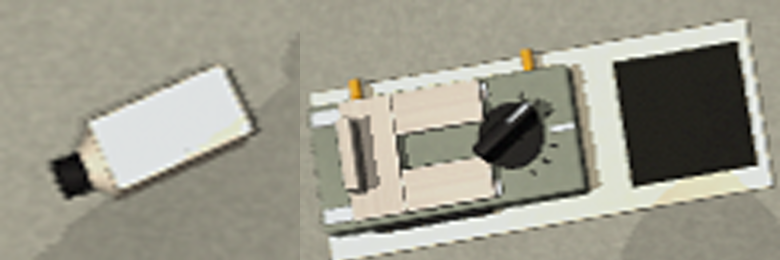

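The crop shows the white, black-capped fallen bottle, which matches the description. On the station, the knob's white line points to the upper right, about +33° off the long mark. I'll move over the bottle's cap end.

Emit:
servo_tool(moves=[{"dx":0.024,"dy":0.04,"roll":8.9,"jaw":1},{"dx":0.024,"dy":0.04,"roll":8.9,"jaw":1},{"dx":0.024,"dy":0.04,"roll":8.9,"jaw":1},{"dx":0.024,"dy":0.04,"roll":8.9,"jaw":1},{"dx":0.024,"dy":0.04,"roll":8.9,"jaw":1},{"dx":0.024,"dy":0.04,"roll":8.9,"jaw":1},{"dx":0.024,"dy":0.04,"roll":8.9,"jaw":1},{"dx":0.024,"dy":0.04,"roll":8.9,"jaw":1},{"dx":0.022,"dy":0.037,"roll":8.9,"jaw":1},{"dx":0.024,"dy":0.04,"roll":8.9,"jaw":1}])

```text
$.moves[0]: bad value
```

```bash
python3 - <<'E'
from m import *
s=get_state();print(s["t"],s["eef_pos"],np.degrees(s["ee_rot"]),s["q"])
c=calibration("wrist");im,D=grab_frame("wrist");save("w1.png",im);np.savez("w1.npz",im=im,D=D)
P=cloud(c,D);g=im.astype(int).max(2);sat=g-im.astype(int).min(2)
m=(P[...,2]>.044)&(P[...,2]<.06)&(D>0)&(np.hypot(P[...,0]-.5435,P[...,1]+.2515)<.08)
q=P[m];r=cv2.minAreaRect((q[:,:2]*1000).astype(np.float32));print("bottle top",m.sum(),np.round(np.median(q,0)*1000,1),r)
E
```

```text
0.1 [ 0.28777631 -0.61008622  0.22571121] [ 1.79913103e+02 -8.59373499e-03 -1.54751655e+02] [-8.41899052e-01  3.59319623e-01  1.11437909e-02 -3.05486929e-04
 -1.22411722e+00 -2.88126627e-01]
bottle top 0 [nan nan nan] ((0.0, 0.0), (0.0, 0.0), 0.0)
  return _methods._mean(a, axis=axis, dtype=dtype,
  ret = um.true_divide(
```

View pics/w1.png

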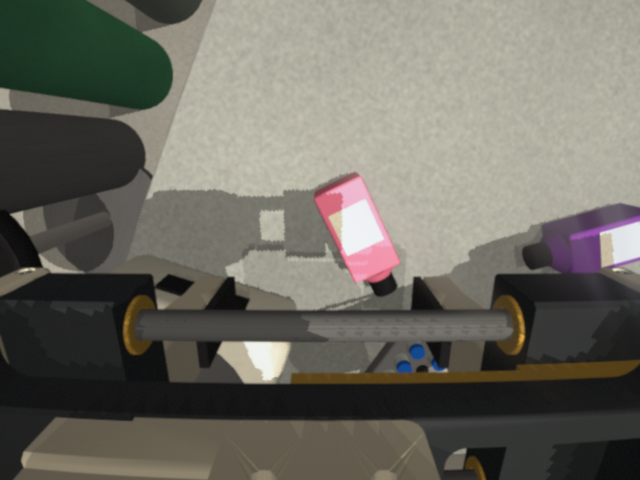

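The move was refused, so the wrist view still shows the start: the pink bottle at (360,230) and the purple one at (590,240). I'll give every field in each row.

Emit:
servo_tool(moves=[{"dx":0.024,"dy":0.04,"dz":0.0,"roll":8.9,"jaw":1.0},{"dx":0.024,"dy":0.04,"dz":0.0,"roll":8.9,"jaw":1.0},{"dx":0.024,"dy":0.04,"dz":0.0,"roll":8.9,"jaw":1.0},{"dx":0.024,"dy":0.04,"dz":0.0,"roll":8.9,"jaw":1.0},{"dx":0.024,"dy":0.04,"dz":0.0,"roll":8.9,"jaw":1.0},{"dx":0.024,"dy":0.04,"dz":0.0,"roll":8.9,"jaw":1.0},{"dx":0.024,"dy":0.04,"dz":0.0,"roll":8.9,"jaw":1.0},{"dx":0.024,"dy":0.04,"dz":0.0,"roll":8.9,"jaw":1.0},{"dx":0.022,"dy":0.037,"dz":0.0,"roll":8.9,"jaw":1.0},{"dx":0.024,"dy":0.04,"dz":0.0,"roll":8.9,"jaw":1.0}], newtons=6)

```text
t: 1.4
eef_pos: [0.5264, -0.2121, 0.2265]
ee_rot: [3.141, 0.0, -1.142]
force: [0.1, -0.2, 0.3]
width: 0.0879
gripper_force: 0.0
```

```bash
python3 - <<'E'
from m import *
s=get_state();print(s["t"],s["eef_pos"],np.degrees(s["ee_rot"]),np.round(s["q"],2))
c=calibration("wrist");print(-np.array(c["R"]).T@c["t"]);im,D=grab_frame("wrist");save("w2.png",im);np.savez("w2.npz",im=im,D=D)
P=cloud(c,D)
m=(P[...,2]>.044)&(P[...,2]<.06)&(D>0)&(np.hypot(P[...,0]-.5435,P[...,1]+.2515)<.09)
q=P[m];print(m.sum());r=cv2.minAreaRect((q[:,:2]*1000).astype(np.float32));print("bottle top",np.round(np.median(q,0)*1000,1),r)
E
```

```text
1.4 [ 0.52637519 -0.21214376  0.22652105] [ 1.79994282e+02  4.20318339e-03 -6.54522312e+01] [-0.04  0.18 -0.23 -0.   -1.16  0.47]
[ 0.55767044 -0.27849595  0.384705  ]
5866
bottle top [ 544.8 -254.7   52.2] ((542.7217407226562, -249.16555786132812), (52.26375198364258, 108.23150634765625), 24.333650588989258)
```

View pics/w2.png

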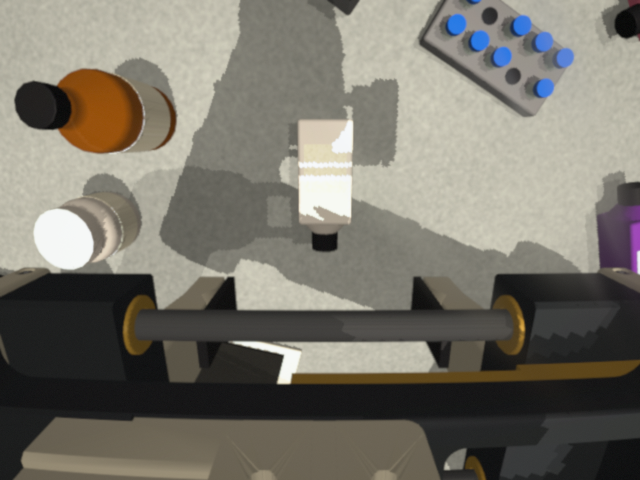

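The wrist view shows the white bottle at (325,175), cap down at (324,240), centred between the fingers. Its top measures 52 mm up and its axis agrees with the tool. Next is to descend and grip lightly near the shoulder.

Emit:
servo_tool(moves=[{"dx":0.001,"dy":-0.0025,"dz":-0.04,"roll":0.0,"jaw":1.0},{"dx":0.0,"dy":0.0,"dz":-0.05,"roll":0.0,"jaw":1.0},{"dx":0.0,"dy":0.0,"dz":-0.05,"roll":0.0,"jaw":1.0},{"dx":0.0,"dy":0.0,"dz":-0.04,"roll":0.0,"jaw":1.0},{"dx":0.0,"dy":0.0,"dz":-0.025,"roll":0.0,"jaw":1.0},{"dx":0.0,"dy":0.0,"dz":-0.0135,"roll":0.0,"jaw":1.0},{"dx":0.0,"dy":0.0,"dz":0.0,"roll":0.0,"jaw":0.5},{"dx":0.0,"dy":0.0,"dz":0.0,"roll":0.0,"jaw":0.5},{"dx":0.0,"dy":0.0,"dz":0.0,"roll":0.0,"jaw":0.5},{"dx":0.0,"dy":0.0,"dz":0.0,"roll":0.0,"jaw":0.5}], newtons=6)

```text
t: 2.7
eef_pos: [0.5274, -0.216, 0.0089]
ee_rot: [-3.14, -0.001, -1.147]
force: [0.3, -0.4, -0.5]
width: 0.0533
gripper_force: 0.0
```

Emit:
servo_tool(moves=[{"dx":0.0,"dy":0.0,"dz":0.0,"roll":0.0,"jaw":0.4},{"dx":0.0,"dy":0.0,"dz":0.0,"roll":0.0,"jaw":0.4},{"dx":0.0013,"dy":-0.0029,"dz":0.0094,"roll":0.0,"jaw":0.4},{"dx":0.0017,"dy":-0.0038,"dz":0.009,"roll":0.0,"jaw":0.4},{"dx":0.0021,"dy":-0.0046,"dz":0.0085,"roll":0.0,"jaw":0.4},{"dx":0.0024,"dy":-0.0054,"dz":0.0079,"roll":0.0,"jaw":0.4},{"dx":0.0028,"dy":-0.0061,"dz":0.0073,"roll":0.0,"jaw":0.4},{"dx":0.0031,"dy":-0.0068,"dz":0.0065,"roll":0.0,"jaw":0.4},{"dx":0.0034,"dy":-0.0074,"dz":0.0057,"roll":0.0,"jaw":0.4},{"dx":0.0036,"dy":-0.0079,"dz":0.0048,"roll":0.0,"jaw":0.4}], newtons=6)

```text
t: 3.95
eef_pos: [0.5476, -0.2614, 0.0674]
ee_rot: [3.142, 0.0, -1.147]
force: [-0.1, -0.2, -2.0]
width: 0.052
gripper_force: 6.0
```

```bash
python3 - <<'E'
from m import *
s=get_state();print(s["t"],s["eef_pos"],s["force"],s["width"],s["gripper_force"])
im,_=grab_frame("scene");im2,_=grab_frame("wrist")
save("s3.png",np.hstack([cv2.resize(im[210:370,220:420],(400,320)),cv2.resize(im2,(400,320))]))
E
```

```text
3.95 [ 0.54757706 -0.26141316  0.0674235 ] [-0.06131276 -0.23608379 -2.03835481] 0.05195695940035029 5.99995382130146
```

View pics/s3.png

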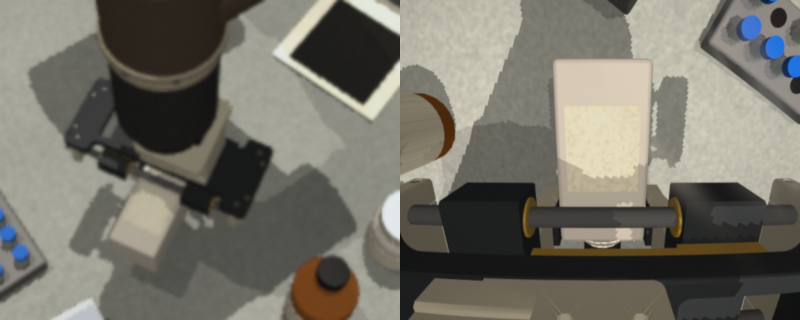

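The bottle is in the grip, but its tilt isn't clear in either view. I'll measure it from the wrist depth.

```bash
cat > tilt.py <<'E'
from m import *
def tilt():
    s=get_state();e=np.array(s["eef_pos"]);c=calibration("wrist");im,D=grab_frame("wrist");P=cloud(c,D)
    yaw=s["ee_rot"][2];u=np.array([np.cos(yaw),np.sin(yaw)]);w=np.array([-u[1],u[0]])
    r=P[...,:2]-e[:2];a=r@u;b=r@w
    m=(D>0)&(abs(b)<.015)&(a>-.02)&(a<.2)&(P[...,2]>.008)&(P[...,2]<e[2]+.1)
    v,uu=np.nonzero(m); m[:, :]&=True
    A=a[m]*1000;Z=P[m][:,2]*1000
    for lo in range(-20,200,10):
        k=(A>=lo)&(A<lo+10)
        if k.sum()>10: print(lo+5,k.sum(),np.round(np.percentile(Z[k],[10,50,90]),1))
    print(s["t"],e,s["force"][2])
E
python3 -c "from tilt import *;tilt()"
```

```text
-15 269 [100.  104.1 108.4]
-5 1475 [109.8 110.7 111.4]
5 135 [110.4 111.  111.6]
15 1194 [109.9 110.6 111.4]
25 5931 [110.6 151.  165.7]
35 4479 [110.6 112.1 150.6]
45 2486 [110.3 111.  111.8]
55 2642 [110.3 111.  111.8]
65 2820 [110.  110.9 111.7]
75 3003 [109.7 110.5 111.3]
85 3066 [109.5 110.4 111.3]
95 170 [107.1 108.2 109.4]
145 81 [ 9.2 13.4 19.4]
4.05 [ 0.54811304 -0.2618096   0.06763291] -1.6868761327681736
```

The bottle is still level, carried with its underside at z = 58 mm, so 6 N grips too hard for it to pivot. I'll lower it back to the bench and retry with 3 N.

Emit:
servo_tool(moves=[{"dx":0.0,"dy":0.0,"dz":-0.012,"roll":0.0,"jaw":0.4},{"dx":0.0,"dy":0.0,"dz":-0.015,"roll":0.0,"jaw":0.4},{"dx":0.0,"dy":0.0,"dz":-0.015,"roll":0.0,"jaw":0.4},{"dx":0.0,"dy":0.0,"dz":-0.01,"roll":0.0,"jaw":0.4},{"dx":0.0,"dy":0.0,"dz":-0.005,"roll":0.0,"jaw":0.4},{"dx":0.0,"dy":0.0,"dz":0.0,"roll":0.0,"jaw":0.4},{"dx":0.0,"dy":0.0,"dz":0.0,"roll":0.0,"jaw":0.4},{"dx":0.0,"dy":0.0,"dz":0.0,"roll":0.0,"jaw":0.4},{"dx":0.0,"dy":0.0,"dz":0.0,"roll":0.0,"jaw":0.4},{"dx":0.0,"dy":0.0,"dz":0.0,"roll":0.0,"jaw":0.4}], newtons=6)

```text
t: 5.35
eef_pos: [0.5474, -0.2609, 0.0103]
ee_rot: [-3.141, -0.0, -1.147]
force: [0.3, -0.1, -2.0]
width: 0.0517
gripper_force: 6.0
```

Emit:
servo_tool(moves=[{"dx":0.0,"dy":0.0,"dz":0.0,"roll":0.0,"jaw":0.4},{"dx":0.0,"dy":0.0,"dz":0.0,"roll":0.0,"jaw":0.4},{"dx":0.0013,"dy":-0.0029,"dz":0.0094,"roll":0.0,"jaw":0.4},{"dx":0.0017,"dy":-0.0038,"dz":0.009,"roll":0.0,"jaw":0.4},{"dx":0.0,"dy":0.0,"dz":0.0,"roll":0.0,"jaw":0.4},{"dx":0.0,"dy":0.0,"dz":0.0,"roll":0.0,"jaw":0.4},{"dx":0.0,"dy":0.0,"dz":0.0,"roll":0.0,"jaw":0.4},{"dx":0.0,"dy":0.0,"dz":0.0,"roll":0.0,"jaw":0.4},{"dx":0.0,"dy":0.0,"dz":0.0,"roll":0.0,"jaw":0.4},{"dx":0.0,"dy":0.0,"dz":0.0,"roll":0.0,"jaw":0.4}], newtons=3)

```text
t: 6.6
eef_pos: [0.5503, -0.2675, 0.0285]
ee_rot: [3.141, 0.0, -1.147]
force: [0.3, 0.0, -0.5]
width: 0.0521
gripper_force: 3.0
```

```bash
python3 -c "from tilt import *;tilt()"
```

```text
-15 644 [60.1 63.4 66.3]
-5 1191 [67.4 70.  70.9]
5 16 [70.7 70.9 71.4]
15 1634 [65.8 66.8 67.7]
25 5835 [ 64.7 111.8 125.5]
35 4399 [ 62.6 106.6 111.5]
45 2202 [60.1 61.3 62.4]
55 2250 [58.1 59.2 60.3]
65 2253 [56.  57.1 58.3]
75 2276 [53.5 54.6 55.9]
85 2276 [51.4 52.6 53.7]
95 462 [49.5 50.7 51.7]
6.6 [ 0.55030626 -0.26750842  0.0284625 ] -0.49472748838344033
```

It pivots at 3 N: tilt 11.5° with the lower edge on the bench. I'll continue the arc.

Emit:
servo_tool(moves=[{"dx":0.0021,"dy":-0.0046,"dz":0.0085,"roll":0.0,"jaw":0.4},{"dx":0.0024,"dy":-0.0054,"dz":0.0079,"roll":0.0,"jaw":0.4},{"dx":0.0028,"dy":-0.0061,"dz":0.0073,"roll":0.0,"jaw":0.4},{"dx":0.0031,"dy":-0.0068,"dz":0.0065,"roll":0.0,"jaw":0.4},{"dx":0.0034,"dy":-0.0074,"dz":0.0057,"roll":0.0,"jaw":0.4},{"dx":0.0036,"dy":-0.0079,"dz":0.0048,"roll":0.0,"jaw":0.4},{"dx":0.0,"dy":0.0,"dz":0.0,"roll":0.0,"jaw":0.4},{"dx":0.0,"dy":0.0,"dz":0.0,"roll":0.0,"jaw":0.4},{"dx":0.0,"dy":0.0,"dz":0.0,"roll":0.0,"jaw":0.4},{"dx":0.0,"dy":0.0,"dz":0.0,"roll":0.0,"jaw":0.4}], newtons=3)

```text
t: 7.9
eef_pos: [0.5677, -0.3055, 0.0692]
ee_rot: [3.141, 0.0, -1.147]
force: [0.4, 0.7, 0.2]
width: 0.0518
gripper_force: 3.0
```

```bash
python3 -c "from tilt import *;tilt()"
```

```text
-15 1112 [102.1 107.1 110.1]
-5 1001 [103.5 106.3 107.5]
15 2384 [ 96.2 100.2 103.8]
25 5938 [ 87.9 152.5 165.2]
35 4066 [ 77.9 148.4 152.3]
45 1659 [66.7 70.8 74.7]
55 1455 [56.6 60.7 64.7]
65 1248 [46.2 50.3 54.7]
75 841 [38.4 41.7 44.5]
95 128 [22.1 56.9 65.9]
105 1239 [23.7 65.2 67.5]
115 2059 [32.4 66.6 67.8]
125 1852 [66.3 67.1 68.1]
135 256 [66.1 67.  67.9]
7.9 [ 0.56772435 -0.30554352  0.06917419] 0.19122331108157242
```

The tilt is now 45°, but the upright footprint would come close to the tip box. I'll firm the grip, lift slightly, shift 60 mm back and set the edge down again.

Emit:
servo_tool(moves=[{"dx":0.0,"dy":0.0,"dz":0.0,"roll":0.0,"jaw":0.4},{"dx":0.0,"dy":0.0,"dz":0.0,"roll":0.0,"jaw":0.4},{"dx":0.0,"dy":0.0,"dz":0.008,"roll":0.0,"jaw":0.4},{"dx":-0.005,"dy":0.011,"dz":0.007,"roll":0.0,"jaw":0.4},{"dx":-0.01,"dy":0.022,"dz":0.0,"roll":0.0,"jaw":0.4},{"dx":-0.01,"dy":0.022,"dz":0.0,"roll":0.0,"jaw":0.4},{"dx":0.0,"dy":0.0,"dz":-0.004,"roll":0.0,"jaw":0.4},{"dx":0.0,"dy":0.0,"dz":-0.005,"roll":0.0,"jaw":0.4},{"dx":0.0,"dy":0.0,"dz":-0.005,"roll":0.0,"jaw":0.4},{"dx":0.0,"dy":0.0,"dz":0.0,"roll":0.0,"jaw":0.4}], newtons=6)

```text
t: 9.2
eef_pos: [0.5428, -0.2511, 0.0698]
ee_rot: [3.141, 0.0, -1.148]
force: [1.2, -0.0, -2.1]
width: 0.0518
gripper_force: 6.0
```

Emit:
servo_tool(moves=[{"dx":0.0,"dy":0.0,"dz":0.0,"roll":0.0,"jaw":0.4},{"dx":0.0,"dy":0.0,"dz":0.0,"roll":0.0,"jaw":0.4},{"dx":0.0038,"dy":-0.0083,"dz":0.004,"roll":0.0,"jaw":0.4},{"dx":0.0039,"dy":-0.0086,"dz":0.003,"roll":0.0,"jaw":0.4},{"dx":0.004,"dy":-0.0088,"dz":0.002,"roll":0.0,"jaw":0.4},{"dx":0.0041,"dy":-0.009,"dz":0.001,"roll":0.0,"jaw":0.4},{"dx":0.0,"dy":0.0,"dz":0.0,"roll":0.0,"jaw":0.4},{"dx":0.0,"dy":0.0,"dz":0.0,"roll":0.0,"jaw":0.4},{"dx":0.0,"dy":0.0,"dz":0.0,"roll":0.0,"jaw":0.4},{"dx":0.0,"dy":0.0,"dz":0.0,"roll":0.0,"jaw":0.4}], newtons=3)

```text
t: 10.45
eef_pos: [0.5585, -0.2852, 0.0803]
ee_rot: [3.142, 0.0, -1.147]
force: [-0.5, 0.7, -2.7]
width: 0.0518
gripper_force: 3.0
```

```bash
python3 -c "from tilt import *;tilt()"
```

```text
-15 985 [113.4 119.8 123.3]
-5 1149 [115.  117.9 119.8]
15 2490 [105.8 110.7 115. ]
25 5975 [ 95.8 163.6 178. ]
35 4035 [ 83.4 159.6 163.4]
45 1558 [69.8 74.7 79.5]
55 1323 [57.3 62.7 67.3]
65 1160 [44.7 49.9 54.6]
75 164 [40.4 42.2 43.4]
115 13 [53.6 58.6 62.2]
125 1245 [20.5 57.8 67.2]
135 1399 [20.5 58.6 67.5]
145 109 [13.7 30.8 42.9]
10.45 [ 0.55852121 -0.28520231  0.08027889] -2.745748668334656
```

It is now hanging at 50° with the edge about 13 mm off the bench. I'll lower it onto the bench and use edge friction along the arc.

Emit:
servo_tool(moves=[{"dx":0.0,"dy":0.0,"dz":-0.007,"roll":0.0,"jaw":0.4},{"dx":0.0,"dy":0.0,"dz":-0.007,"roll":0.0,"jaw":0.4},{"dx":0.0,"dy":0.0,"dz":0.0,"roll":0.0,"jaw":0.4},{"dx":0.0038,"dy":-0.0084,"dz":0.003,"roll":0.0,"jaw":0.4},{"dx":0.004,"dy":-0.0087,"dz":0.0025,"roll":0.0,"jaw":0.4},{"dx":0.0041,"dy":-0.0089,"dz":0.0015,"roll":0.0,"jaw":0.4},{"dx":0.0041,"dy":-0.009,"dz":0.0005,"roll":0.0,"jaw":0.4},{"dx":0.0,"dy":0.0,"dz":0.0,"roll":0.0,"jaw":0.4},{"dx":0.0,"dy":0.0,"dz":0.0,"roll":0.0,"jaw":0.4},{"dx":0.0,"dy":0.0,"dz":0.0,"roll":0.0,"jaw":0.4}], newtons=3)

```text
t: 11.75
eef_pos: [0.5744, -0.3202, 0.0737]
ee_rot: [3.141, 0.0, -1.147]
force: [-0.0, 0.6, -2.8]
width: 0.0515
gripper_force: 3.0
```

```bash
python3 -c "from tilt import *;tilt()"
```

```text
-15 563 [112.7 115.7 117.8]
-5 1683 [114.  116.4 117.8]
5 70 [116.1 116.9 117.9]
15 2379 [101.2 105.5 109.6]
25 6016 [ 92.2 157.  171.9]
35 4100 [ 80.1 152.7 156.7]
45 1628 [67.3 72.  76.5]
55 1407 [55.2 60.6 65.1]
65 1152 [43.9 48.7 52.9]
85 476 [24.6 65.7 67.5]
95 1298 [49.1 66.7 67.8]
105 1710 [66.  67.  67.9]
115 1686 [66.3 67.2 68. ]
125 1754 [66.2 67.1 68. ]
135 530 [66.2 67.1 68. ]
11.75 [ 0.57439897 -0.3201878   0.07370523] -2.8244029613088237
```

It's hanging at 48° and never really touched the bench. I'll carry it, gripped firmer, to the rubber pad and right it there, where edge friction is better and there is no tip box.

Emit:
servo_tool(moves=[{"dx":0.0,"dy":0.0,"dz":0.0,"roll":0.0,"jaw":0.4},{"dx":0.0,"dy":0.0,"dz":0.015,"roll":0.0,"jaw":0.4},{"dx":0.0,"dy":0.0,"dz":0.015,"roll":0.0,"jaw":0.4},{"dx":-0.002,"dy":0.015,"dz":0.0,"roll":0.0,"jaw":0.4},{"dx":-0.004,"dy":0.03,"dz":0.0,"roll":0.0,"jaw":0.4},{"dx":-0.006,"dy":0.045,"dz":0.0,"roll":0.0,"jaw":0.4},{"dx":-0.007,"dy":0.05,"dz":0.0,"roll":0.0,"jaw":0.4},{"dx":-0.007,"dy":0.05,"dz":0.0,"roll":0.0,"jaw":0.4},{"dx":-0.007,"dy":0.05,"dz":0.0,"roll":0.0,"jaw":0.4},{"dx":-0.007,"dy":0.05,"dz":0.0,"roll":0.0,"jaw":0.4}], newtons=10)

```text
t: 13.05
eef_pos: [0.5338, -0.0283, 0.1042]
ee_rot: [-3.141, 0.0, -1.147]
force: [1.0, 0.9, -1.8]
width: 0.0517
gripper_force: 10.0
```

Emit:
servo_tool(moves=[{"dx":-0.007,"dy":0.045,"dz":0.0,"roll":0.0,"jaw":0.4},{"dx":-0.006,"dy":0.04,"dz":0.0,"roll":0.0,"jaw":0.4},{"dx":-0.004,"dy":0.025,"dz":0.0,"roll":0.0,"jaw":0.4},{"dx":-0.002,"dy":0.014,"dz":0.0,"roll":0.0,"jaw":0.4},{"dx":0.0,"dy":0.0,"dz":-0.008,"roll":0.0,"jaw":0.4},{"dx":0.0,"dy":0.0,"dz":-0.008,"roll":0.0,"jaw":0.4},{"dx":0.0,"dy":0.0,"dz":-0.004,"roll":0.0,"jaw":0.4},{"dx":0.0,"dy":0.0,"dz":0.0,"roll":0.0,"jaw":0.4},{"dx":0.0,"dy":0.0,"dz":0.0,"roll":0.0,"jaw":0.4},{"dx":0.0,"dy":0.0,"dz":0.0,"roll":0.0,"jaw":0.4}], newtons=10)

```text
t: 14.3
eef_pos: [0.5158, 0.0934, 0.084]
ee_rot: [-3.141, 0.0, -1.148]
force: [-0.0, -1.2, -0.7]
width: 0.0521
gripper_force: 10.0
```

```bash
python3 -c "from tilt import *;tilt()"
```

```text
-15 559 [123.  126.1 128.2]
-5 1680 [124.4 126.7 128.1]
5 73 [126.4 127.1 127.8]
15 2388 [111.5 115.9 119.9]
25 6007 [102.5 167.3 180. ]
35 4071 [ 90.7 163.1 167. ]
45 1642 [77.6 82.4 87. ]
55 1396 [65.6 70.8 75.3]
65 1247 [52.8 58.6 63.2]
75 732 [ 9.1 10.  11. ]
85 748 [ 9.2 10.  10.9]
95 754 [ 9.3 10.1 11. ]
105 812 [ 9.1 10.1 11. ]
115 398 [ 9.3 10.2 11.2]
14.3 [0.51575992 0.0934435  0.08396168] -0.7002800491358934
```

Still at 48°, now over the pad, whose top measures 10 mm. I'll press lightly and drag the edge along the arc at 3 N.

Emit:
servo_tool(moves=[{"dx":0.0,"dy":0.0,"dz":-0.003,"roll":0.0,"jaw":0.4},{"dx":0.0,"dy":0.0,"dz":-0.003,"roll":0.0,"jaw":0.4},{"dx":0.0,"dy":0.0,"dz":-0.002,"roll":0.0,"jaw":0.4},{"dx":0.0037,"dy":-0.0082,"dz":0.003,"roll":0.0,"jaw":0.4},{"dx":0.0039,"dy":-0.0086,"dz":0.003,"roll":0.0,"jaw":0.4},{"dx":0.004,"dy":-0.0088,"dz":0.002,"roll":0.0,"jaw":0.4},{"dx":0.0041,"dy":-0.009,"dz":0.001,"roll":0.0,"jaw":0.4},{"dx":0.0,"dy":0.0,"dz":0.0,"roll":0.0,"jaw":0.4},{"dx":0.0,"dy":0.0,"dz":0.0,"roll":0.0,"jaw":0.4},{"dx":0.0,"dy":0.0,"dz":0.0,"roll":0.0,"jaw":0.4}], newtons=3)

```text
t: 15.6
eef_pos: [0.5312, 0.0591, 0.0847]
ee_rot: [3.141, 0.0, -1.147]
force: [0.8, -0.5, -1.8]
width: 0.0519
gripper_force: 3.0
```

```bash
python3 -c "from tilt import *;tilt();print(get_state()['force'])"
```

```text
-15 459 [124.6 127.6 129.8]
-5 1768 [125.7 128.1 129.6]
5 105 [127.6 128.3 129. ]
15 2443 [111.4 116.3 120.7]
25 6038 [101.6 168.  182.8]
35 4061 [ 88.3 163.7 167.7]
45 1574 [74.  79.2 84.2]
55 1348 [60.7 65.9 71.4]
65 1103 [ 9.8 53.2 58.1]
75 513 [ 9.2 10.1 10.9]
15.6 [0.53115906 0.05908088 0.08469316] -1.810161142332594
[-0.59120066 -1.06606808 -1.45809789]
```

Emit:
servo_tool(moves=[{"dx":0.0,"dy":0.0,"dz":0.0,"roll":0.0,"jaw":0.4},{"dx":0.0,"dy":0.0,"dz":0.006,"roll":0.0,"jaw":0.4},{"dx":-0.004,"dy":0.008,"dz":0.0,"roll":0.0,"jaw":0.4},{"dx":-0.007,"dy":0.017,"dz":0.0,"roll":0.0,"jaw":0.4},{"dx":-0.004,"dy":0.008,"dz":0.0,"roll":0.0,"jaw":0.4},{"dx":0.0,"dy":0.0,"dz":-0.004,"roll":0.0,"jaw":0.4},{"dx":0.0,"dy":0.0,"dz":-0.003,"roll":0.0,"jaw":0.4},{"dx":0.0,"dy":0.0,"dz":-0.002,"roll":0.0,"jaw":0.4},{"dx":0.0,"dy":0.0,"dz":-0.002,"roll":0.0,"jaw":0.4},{"dx":0.0,"dy":0.0,"dz":0.0,"roll":0.0,"jaw":0.4}], newtons=8)

```text
t: 16.9
eef_pos: [0.5162, 0.0917, 0.0795]
ee_rot: [3.141, -0.0, -1.148]
force: [-0.6, 0.3, -1.9]
width: 0.0518
gripper_force: 8.0
```

Emit:
servo_tool(moves=[{"dx":0.0,"dy":0.0,"dz":-0.002,"roll":0.0,"jaw":0.4},{"dx":0.0,"dy":0.0,"dz":-0.002,"roll":0.0,"jaw":0.4},{"dx":0.0,"dy":0.0,"dz":-0.002,"roll":0.0,"jaw":0.4},{"dx":0.0,"dy":0.0,"dz":0.0,"roll":0.0,"jaw":0.4},{"dx":0.0,"dy":0.0,"dz":0.0,"roll":0.0,"jaw":0.4},{"dx":0.0,"dy":0.0,"dz":0.0,"roll":0.0,"jaw":0.4},{"dx":0.0,"dy":0.0,"dz":0.0,"roll":0.0,"jaw":0.4},{"dx":0.0,"dy":0.0,"dz":0.0,"roll":0.0,"jaw":0.4},{"dx":0.0,"dy":0.0,"dz":0.0,"roll":0.0,"jaw":0.4},{"dx":0.0,"dy":0.0,"dz":0.0,"roll":0.0,"jaw":0.4}], newtons=8)

```text
t: 18.15
eef_pos: [0.5166, 0.0922, 0.0747]
ee_rot: [-3.141, -0.0, -1.147]
force: [-3.3, 1.0, 7.1]
width: 0.0521
gripper_force: 8.0
```

```bash
python3 - <<'E'
from tilt import *
tilt();print(get_state()['force'])
im,_=grab_frame("scene");im2,_=grab_frame("wrist")
save("s5.png",np.hstack([cv2.resize(im[140:300,330:490],(380,380)),cv2.resize(im2,(420,380))]))
E
```

```text
-15 255 [116.4 118.5 120.7]
-5 1828 [117.4 119.8 121.2]
5 293 [118.4 119.6 120.6]
15 2369 [102.4 107.1 111.1]
25 6044 [ 92.9 158.  170.9]
35 4115 [ 79.9 153.8 157.8]
45 1596 [66.  71.2 75.9]
55 1350 [53.2 58.3 63.6]
65 1122 [ 9.7 46.2 50.8]
75 813 [ 9.3 10.1 11. ]
85 826 [ 9.2 10.1 11. ]
95 832 [ 9.3 10.2 11. ]
105 885 [ 9.2 10.1 11. ]
115 305 [ 9. 10. 11.]
18.15 [0.51658018 0.09220828 0.07468352] 7.107489727670661
[-2.66232357  1.3150364   7.91215631]
```

View pics/s5.png

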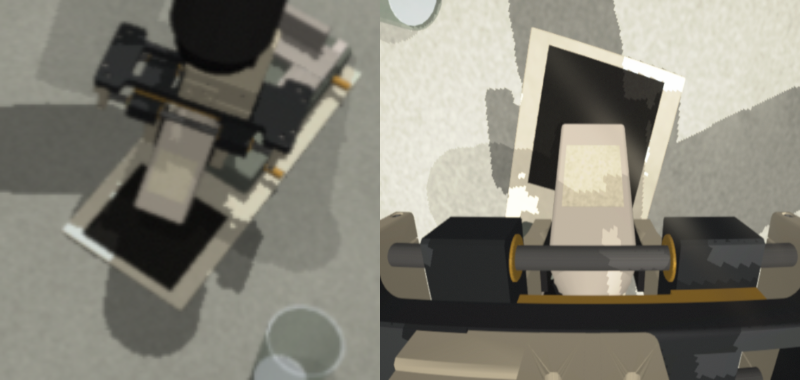

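There is real contact now: 7 N upward, with the edge on the pad near its middle. I'll drag along the arc at 4 N from here.

Emit:
servo_tool(moves=[{"dx":0.0039,"dy":-0.0086,"dz":0.0024,"roll":0.0,"jaw":0.4},{"dx":0.004,"dy":-0.0088,"dz":0.0014,"roll":0.0,"jaw":0.4},{"dx":0.0041,"dy":-0.0089,"dz":0.0004,"roll":0.0,"jaw":0.4},{"dx":0.0041,"dy":-0.0089,"dz":-0.0004,"roll":0.0,"jaw":0.4},{"dx":0.0,"dy":0.0,"dz":0.0,"roll":0.0,"jaw":0.4},{"dx":0.0,"dy":0.0,"dz":0.0,"roll":0.0,"jaw":0.4},{"dx":0.0,"dy":0.0,"dz":0.0,"roll":0.0,"jaw":0.4},{"dx":0.0,"dy":0.0,"dz":0.0,"roll":0.0,"jaw":0.4},{"dx":0.0,"dy":0.0,"dz":0.0,"roll":0.0,"jaw":0.4},{"dx":0.0,"dy":0.0,"dz":0.0,"roll":0.0,"jaw":0.4}], newtons=4)

```text
t: 19.55
eef_pos: [0.5324, 0.0569, 0.0776]
ee_rot: [-3.142, 0.0, -1.147]
force: [0.3, 1.0, -2.4]
width: 0.0519
gripper_force: 4.0
```

```bash
python3 -c "from tilt import *;tilt();print(get_state()['force'])"
```

```text
-15 109 [120.2 122.1 123.7]
-5 1917 [121.4 123.7 125.4]
5 372 [121.8 123.1 124. ]
15 2476 [104.1 109.5 114.3]
25 6118 [ 92.3 160.9 173.6]
35 4054 [ 76.5 156.8 160.7]
45 1499 [59.7 66.  71.7]
55 1332 [42.7 49.6 56.1]
65 803 [ 9.3 10.2 11.4]
75 392 [ 9.3 10.  10.9]
19.55 [0.53235376 0.05685549 0.07759255] -2.3655091428889
[ 0.10330548  0.14425806 -2.23570543]
```

Progress: 57–58°. I'll back up 25 mm, press, and drag again.

Emit:
servo_tool(moves=[{"dx":0.0,"dy":0.0,"dz":0.003,"roll":0.0,"jaw":0.4},{"dx":-0.005,"dy":0.011,"dz":0.001,"roll":0.0,"jaw":0.4},{"dx":-0.006,"dy":0.013,"dz":0.0,"roll":0.0,"jaw":0.4},{"dx":0.0,"dy":0.0,"dz":-0.004,"roll":0.0,"jaw":0.4},{"dx":0.0,"dy":0.0,"dz":-0.003,"roll":0.0,"jaw":0.4},{"dx":0.0,"dy":0.0,"dz":-0.002,"roll":0.0,"jaw":0.4},{"dx":0.0038,"dy":-0.0083,"dz":0.0005,"roll":0.0,"jaw":0.4},{"dx":0.0038,"dy":-0.0083,"dz":0.0,"roll":0.0,"jaw":0.4},{"dx":0.0038,"dy":-0.0083,"dz":-0.0005,"roll":0.0,"jaw":0.4},{"dx":0.0,"dy":0.0,"dz":0.0,"roll":0.0,"jaw":0.4}], newtons=4)

```text
t: 20.85
eef_pos: [0.5332, 0.0549, 0.0724]
ee_rot: [3.142, -0.0, -1.149]
force: [0.8, 0.2, -0.5]
width: 0.0523
gripper_force: 4.0
```

```bash
python3 -c "from tilt import *;tilt();print(get_state()['force'])"
```

```text
-5 1188 [123.1 125.9 127.9]
5 1351 [121.7 123.9 125.9]
15 2898 [ 93.8 104.1 112.4]
25 6425 [ 67.5 155.5 168.1]
35 3912 [ 28.6 152.1 155.6]
45 750 [ 9.3 10.2 11. ]
55 762 [ 9.2 10.1 11. ]
65 757 [ 9.3 10.1 11. ]
75 222 [ 9.2 10.1 11. ]
20.85 [0.53316891 0.05485417 0.07241551] -0.5351305725239027
[ 0.824383   -1.20041431  0.59179166]
```

About 70° now, so the edge lies under the grip. I'll finish the arc while lowering, then hold.

Emit:
servo_tool(moves=[{"dx":0.0033,"dy":-0.0073,"dz":-0.0005,"roll":0.0,"jaw":0.4},{"dx":0.0033,"dy":-0.0073,"dz":-0.001,"roll":0.0,"jaw":0.4},{"dx":0.0029,"dy":-0.0064,"dz":-0.0015,"roll":0.0,"jaw":0.4},{"dx":0.0025,"dy":-0.0055,"dz":-0.0015,"roll":0.0,"jaw":0.4},{"dx":0.0,"dy":0.0,"dz":-0.001,"roll":0.0,"jaw":0.4},{"dx":0.0,"dy":0.0,"dz":0.0,"roll":0.0,"jaw":0.4},{"dx":0.0,"dy":0.0,"dz":0.0,"roll":0.0,"jaw":0.4},{"dx":0.0,"dy":0.0,"dz":0.0,"roll":0.0,"jaw":0.4},{"dx":0.0,"dy":0.0,"dz":0.0,"roll":0.0,"jaw":0.4},{"dx":0.0,"dy":0.0,"dz":0.0,"roll":0.0,"jaw":0.4}], newtons=4)

```text
t: 22.15
eef_pos: [0.5447, 0.0294, 0.0672]
ee_rot: [-3.142, -0.0, -1.147]
force: [-0.9, -3.9, 5.1]
width: 0.0519
gripper_force: 4.0
```

```bash
python3 - <<'E'
from tilt import *
tilt();print(get_state()['force'])
im,_=grab_frame("scene");im2,_=grab_frame("wrist")
save("s6.png",np.hstack([cv2.resize(im[140:300,330:490],(380,380)),cv2.resize(im2,(420,380))]))
E
```

```text
-5 278 [120.1 122.1 124.4]
5 2313 [119.3 122.6 129.7]
15 4729 [ 53.8  90.  110.3]
25 5104 [ 10.5 150.9 165.9]
35 2950 [  9.9 148.4 150.5]
45 355 [ 9.1 10.  11. ]
22.15 [0.54474399 0.02942378 0.06720005] 5.130890385090795
[-1.27503976 -3.22227024  6.07948146]
```

View pics/s6.png

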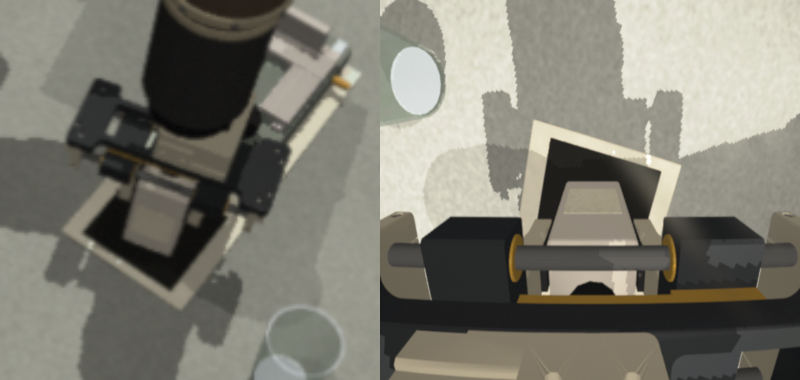

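```bash
cat >> tilt.py <<'E'
def face():
    s=get_state();e=np.array(s["eef_pos"]);c=calibration("wrist");im,D=grab_frame("wrist");P=cloud(c,D)
    yaw=s["ee_rot"][2];u=np.array([np.cos(yaw),np.sin(yaw)]);w=np.array([-u[1],u[0]])
    r=P[...,:2]-e[:2];a=r@u;b=r@w
    m=(D>0)&(abs(b)<.015)&(a>-.02)&(a<.06)&(P[...,2]>.02)&(P[...,2]<.105)
    z=P[...,2][m]*1000;A=a[m]*1000
    k=np.polyfit(z,A,1)
    for _ in range(5):
        g=abs(A-np.polyval(k,z))<3;k=np.polyfit(z[g],A[g],1)
    print("tilt from vertical deg",np.degrees(np.arctan(k[0])),"face a at z=10,60,100",np.polyval(k,[10,60,100]),g.sum(),s["t"],e,s["force"])
E
python3 -c "from tilt import *;face()"
```

```text
tilt from vertical deg -2.1884795925775538 face a at z=10,60,100 [21.08549998 19.17476194 17.64617151] 4063 22.3 [0.54473758 0.0293811  0.06716408] [-0.49545972 -3.23735027  5.05180303]
```

The side face is vertical to about 2° and the bottle sits about 6 mm from the pad's centre. I'll release and lift off.

Emit:
servo_tool(moves=[{"dx":0.0,"dy":0.0,"dz":0.0,"roll":0.0,"jaw":0.62},{"dx":0.0,"dy":0.0,"dz":0.0,"roll":0.0,"jaw":0.7},{"dx":0.0,"dy":0.0,"dz":0.0,"roll":0.0,"jaw":0.9},{"dx":0.0,"dy":0.0,"dz":0.0,"roll":0.0,"jaw":0.9},{"dx":0.0,"dy":0.0,"dz":0.01,"roll":0.0,"jaw":0.9},{"dx":0.0,"dy":0.0,"dz":0.02,"roll":0.0,"jaw":0.9},{"dx":0.0,"dy":0.0,"dz":0.025,"roll":0.0,"jaw":0.9},{"dx":0.0,"dy":0.0,"dz":0.025,"roll":0.0,"jaw":0.9},{"dx":0.0,"dy":0.0,"dz":0.025,"roll":0.0,"jaw":0.9},{"dx":0.0,"dy":0.0,"dz":0.02,"roll":0.0,"jaw":0.9}], newtons=10)

```text
t: 23.6
eef_pos: [0.545, 0.0294, 0.1941]
ee_rot: [-3.14, -0.0, -1.147]
force: [0.3, -0.1, 0.0]
width: 0.0788
gripper_force: 0.0
```

```bash
python3 - <<'E'
from tilt import *
face()
im,D=grab_frame("scene");c=calibration("scene");P=cloud(c,D)
m=(D>0)&(np.hypot(P[...,0]-.54,P[...,1]-.039)<.08)&(P[...,2]>.03)
print(m.sum(),P[m][:,2].max() if m.any() else 0)
E
```

```text
tilt from vertical deg -0.23588843463749448 face a at z=10,60,100 [21.11925779 20.91340514 20.74872301] 674 23.6 [0.54502448 0.02937129 0.19405279] [ 0.26302573 -0.07386234  0.0065841 ]
13333 0.6386668216705627
```

The bottle stands upright (0.2°), let go. Now to above the knob, turning the tool to match the bar.

Emit:
servo_tool(moves=[{"dx":-0.003,"dy":0.015,"dz":0.0,"roll":2.4,"jaw":0.4},{"dx":-0.004,"dy":0.02,"dz":0.0,"roll":2.4,"jaw":0.4},{"dx":-0.004,"dy":0.02,"dz":0.0,"roll":2.4,"jaw":0.4},{"dx":-0.004,"dy":0.02,"dz":0.0,"roll":2.4,"jaw":0.4},{"dx":-0.004,"dy":0.02,"dz":0.0,"roll":2.4,"jaw":0.4},{"dx":-0.004,"dy":0.02,"dz":0.0,"roll":2.4,"jaw":0.4},{"dx":-0.004,"dy":0.02,"dz":0.0,"roll":2.4,"jaw":0.4},{"dx":-0.0036,"dy":0.0174,"dz":0.0,"roll":2.4,"jaw":0.4},{"dx":0.0,"dy":0.0,"dz":0.0,"roll":0.0,"jaw":0.4},{"dx":0.0,"dy":0.0,"dz":0.0,"roll":0.0,"jaw":0.4}], newtons=10)

```text
t: 24.95
eef_pos: [0.514, 0.1818, 0.192]
ee_rot: [3.141, 0.0, -0.812]
force: [-0.2, -0.0, -0.5]
width: 0.0351
gripper_force: 0.0
```

```bash
python3 - <<'E'
from tilt import *
s=get_state();print(s["eef_pos"],np.degrees(s["ee_rot"][2]))
c=calibration("wrist");im,D=grab_frame("wrist");P=cloud(c,D)
m=(D>0)&(np.hypot(P[...,0]-.5144,P[...,1]-.1818)<.05)&(P[...,2]>.076)&(P[...,2]<.09)
q=P[m];print(m.sum(),cv2.minAreaRect((q[:,:2]*1000).astype(np.float32)),np.median(q,0))
yaw=s["ee_rot"][2];u=np.array([np.cos(yaw),np.sin(yaw)]);r=(q[:,:2]-s["eef_pos"][:2])*1000
b=r@[-u[1],u[0]];print("along",np.percentile(r@u,[1,99]),"across",np.percentile(b,[1,50,99]))
E
```

```text
[0.51403277 0.18179372 0.1919692 ] -46.526004371268876
1224 ((514.838623046875, 182.83804321289062), (13.893049240112305, 60.55412292480469), 43.746150970458984) [0.51565327 0.18201722 0.08190791]
along [-29.41607498  28.89586343] across [-5.68750736  1.61223086  8.11222538]
```

Emit:
servo_tool(moves=[{"dx":0.001,"dy":0.001,"dz":-0.03,"roll":0.0,"jaw":0.4},{"dx":0.0,"dy":0.0,"dz":-0.04,"roll":0.0,"jaw":0.4},{"dx":0.0,"dy":0.0,"dz":-0.035,"roll":0.0,"jaw":0.4},{"dx":0.0,"dy":0.0,"dz":-0.017,"roll":0.0,"jaw":0.4},{"dx":0.0,"dy":0.0,"dz":-0.01,"roll":0.0,"jaw":0.4},{"dx":0.0,"dy":0.0,"dz":0.0,"roll":0.0,"jaw":0.05},{"dx":0.0,"dy":0.0,"dz":0.0,"roll":0.0,"jaw":0.05},{"dx":0.0,"dy":0.0,"dz":0.0,"roll":0.0,"jaw":0.05},{"dx":0.0,"dy":0.0,"dz":0.0,"roll":0.0,"jaw":0.05},{"dx":0.0,"dy":0.0,"dz":0.0,"roll":0.0,"jaw":0.05}], newtons=20)

```text
t: 26.25
eef_pos: [0.5149, 0.1822, 0.0609]
ee_rot: [3.141, -0.0, -0.812]
force: [-2.5, -3.5, 6.3]
width: 0.014
gripper_force: 19.9
```

Emit:
servo_tool(moves=[{"dx":0.0,"dy":0.0,"dz":0.0,"roll":-3.7,"jaw":0.05},{"dx":0.0,"dy":0.0,"dz":0.0,"roll":-6.0,"jaw":0.05},{"dx":0.0,"dy":0.0,"dz":0.0,"roll":-6.0,"jaw":0.05},{"dx":0.0,"dy":0.0,"dz":0.0,"roll":-6.0,"jaw":0.05},{"dx":0.0,"dy":0.0,"dz":0.0,"roll":-6.0,"jaw":0.05},{"dx":0.0,"dy":0.0,"dz":0.0,"roll":-4.0,"jaw":0.05},{"dx":0.0,"dy":0.0,"dz":0.0,"roll":-2.0,"jaw":0.05},{"dx":0.0,"dy":0.0,"dz":0.0,"roll":0.0,"jaw":0.05},{"dx":0.0,"dy":0.0,"dz":0.0,"roll":0.0,"jaw":0.05},{"dx":0.0,"dy":0.0,"dz":0.0,"roll":0.0,"jaw":0.05}], newtons=20)

```text
t: 27.5
eef_pos: [0.514, 0.1818, 0.0608]
ee_rot: [3.14, -0.001, -1.401]
force: [-6.3, -2.3, 9.4]
width: 0.0139
gripper_force: 20.0
```

Emit:
servo_tool(moves=[{"dx":0.0,"dy":0.0,"dz":0.0,"roll":0.0,"jaw":0.35},{"dx":0.0,"dy":0.0,"dz":0.0,"roll":0.0,"jaw":0.35},{"dx":0.0,"dy":0.0,"dz":0.0,"roll":0.0,"jaw":0.35},{"dx":0.0,"dy":0.0,"dz":0.02,"roll":0.0,"jaw":0.35},{"dx":0.0,"dy":0.0,"dz":0.04,"roll":0.0,"jaw":0.35},{"dx":0.0,"dy":0.0,"dz":0.04,"roll":0.0,"jaw":0.35},{"dx":0.0,"dy":0.0,"dz":0.03,"roll":0.0,"jaw":0.35},{"dx":0.0,"dy":0.0,"dz":0.0,"roll":0.0,"jaw":0.35},{"dx":0.0,"dy":0.0,"dz":0.0,"roll":0.0,"jaw":0.35},{"dx":0.0,"dy":0.0,"dz":0.0,"roll":0.0,"jaw":0.35}], newtons=20)

```text
t: 28.75
eef_pos: [0.5147, 0.1824, 0.1889]
ee_rot: [3.14, -0.001, -1.401]
force: [0.2, -0.6, -0.1]
width: 0.0306
gripper_force: 0.0
```

```bash
python3 - <<'E'
from tilt import *
s=get_state();print(s["eef_pos"],np.degrees(s["ee_rot"][2]),np.round(s["q"],2))
c=calibration("wrist");im,D=grab_frame("wrist");P=cloud(c,D)
m=(D>0)&(np.hypot(P[...,0]-.5144,P[...,1]-.1818)<.05)&(P[...,2]>.076)&(P[...,2]<.09)
q=P[m];print("bar",m.sum(),cv2.minAreaRect((q[:,:2]*1000).astype(np.float32)))
save("k1.png",im)
c=calibration("top");im,D=grab_frame("top");P=cloud(c,D)
for z0,z1 in((.083,.1),):
    m=(D>0)&(np.hypot(P[...,0]-.493,P[...,1]-.309)<.05)&(P[...,2]>.075)&(P[...,2]<.11)
    q=P[m];print("tab",m.sum(),cv2.minAreaRect((q[:,:2]*1000).astype(np.float32)))
E
```

```text
[0.51467085 0.18242356 0.18894001] -80.24793685693446 [ 0.7   0.18 -0.33 -0.   -1.07 -0.53]
bar 1288 ((514.6708984375, 182.73281860351562), (13.999276161193848, 60.84257125854492), 10.10923957824707)
tab 131 ((490.5411682128906, 308.7547607421875), (59.74897003173828, 14.781306266784668), 9.616267204284668)
```

View pics/k1.png

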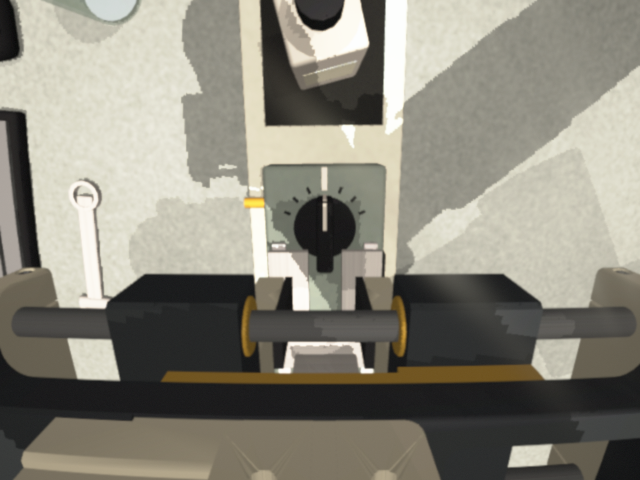

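The white line at (325,200) points straight at the long mark (324,175); the bar is at -79.9°, with station yaw 10°. The bottle still stands on the pad. Now to above the lock tab, with the tool turned 90°.

Emit:
servo_tool(moves=[{"dx":-0.0023,"dy":0.0126,"dz":0.0,"roll":9.0,"jaw":0.5},{"dx":-0.0023,"dy":0.0129,"dz":0.0,"roll":9.0,"jaw":0.5},{"dx":-0.0023,"dy":0.0129,"dz":0.0,"roll":9.0,"jaw":0.5},{"dx":-0.0023,"dy":0.0129,"dz":0.0,"roll":9.0,"jaw":0.5},{"dx":-0.0023,"dy":0.0129,"dz":0.0,"roll":9.0,"jaw":0.5},{"dx":-0.0023,"dy":0.0129,"dz":0.0,"roll":9.0,"jaw":0.5},{"dx":-0.0023,"dy":0.0129,"dz":0.0,"roll":9.0,"jaw":0.5},{"dx":-0.0023,"dy":0.0129,"dz":0.0,"roll":9.0,"jaw":0.5},{"dx":-0.0023,"dy":0.0129,"dz":0.0,"roll":9.0,"jaw":0.5},{"dx":-0.0023,"dy":0.0129,"dz":0.0,"roll":9.2,"jaw":0.5}], newtons=20)

```text
t: 30.1
eef_pos: [0.4919, 0.3117, 0.1894]
ee_rot: [3.141, 0.001, 0.179]
force: [-0.2, 0.2, 0.8]
width: 0.0435
gripper_force: 0.0
```

```bash
python3 - <<'E'
from tilt import *
s=get_state();e=s["eef_pos"];print(e,np.degrees(s["ee_rot"][2]))
c=calibration("wrist");im,D=grab_frame("wrist");P=cloud(c,D)
m=(D>0)&(np.hypot(P[...,0]-.4914,P[...,1]-.311)<.06)&(P[...,2]>.083)&(P[...,2]<.096)
q=P[m];print("tab",m.sum(),cv2.minAreaRect((q[:,:2]*1000).astype(np.float32)) if m.sum()>3 else 0)
E
```

```text
[0.49193946 0.31169445 0.18936858] 10.256946864757598
tab 1109 ((492.1248474121094, 309.1135559082031), (59.03520965576172, 11.226547241210938), 10.051393508911133)
```

Emit:
servo_tool(moves=[{"dx":0.0003,"dy":-0.0026,"dz":-0.03,"roll":0.0,"jaw":0.5},{"dx":0.0,"dy":0.0,"dz":-0.04,"roll":0.0,"jaw":0.5},{"dx":0.0,"dy":0.0,"dz":-0.035,"roll":0.0,"jaw":0.5},{"dx":0.0,"dy":0.0,"dz":-0.014,"roll":0.0,"jaw":0.5},{"dx":0.0,"dy":0.0,"dz":-0.007,"roll":0.0,"jaw":0.5},{"dx":0.0,"dy":0.0,"dz":0.0,"roll":0.0,"jaw":0.05},{"dx":0.0,"dy":0.0,"dz":0.0,"roll":0.0,"jaw":0.05},{"dx":0.0,"dy":0.0,"dz":0.0,"roll":0.0,"jaw":0.05},{"dx":0.0,"dy":0.0,"dz":0.0,"roll":0.0,"jaw":0.05},{"dx":0.0,"dy":0.0,"dz":0.0,"roll":0.0,"jaw":0.05}], newtons=20)

```text
t: 31.4
eef_pos: [0.4927, 0.3092, 0.0647]
ee_rot: [-3.141, -0.001, 0.174]
force: [-0.5, -0.3, 4.4]
width: 0.0121
gripper_force: 20.0
```

Emit:
servo_tool(moves=[{"dx":0.001,"dy":-0.006,"dz":0.0,"roll":0.0,"jaw":0.05},{"dx":0.0014,"dy":-0.008,"dz":0.0,"roll":0.0,"jaw":0.05},{"dx":0.0014,"dy":-0.008,"dz":0.0,"roll":0.0,"jaw":0.05},{"dx":0.0014,"dy":-0.008,"dz":0.0,"roll":0.0,"jaw":0.05},{"dx":0.0014,"dy":-0.008,"dz":0.0,"roll":0.0,"jaw":0.05},{"dx":0.0014,"dy":-0.008,"dz":0.0,"roll":0.0,"jaw":0.05},{"dx":0.001,"dy":-0.0055,"dz":0.0,"roll":0.0,"jaw":0.05},{"dx":0.0003,"dy":-0.002,"dz":0.0,"roll":0.0,"jaw":0.05},{"dx":0.0,"dy":0.0,"dz":0.0,"roll":0.0,"jaw":0.05},{"dx":0.0,"dy":0.0,"dz":0.0,"roll":0.0,"jaw":0.05}], newtons=20)

```text
t: 32.65
eef_pos: [0.5022, 0.2566, 0.0647]
ee_rot: [-3.14, -0.002, 0.174]
force: [-2.6, 4.8, 5.8]
width: 0.0117
gripper_force: 20.0
```

Emit:
servo_tool(moves=[{"dx":0.0003,"dy":-0.0015,"dz":0.0,"roll":0.0,"jaw":0.05},{"dx":0.0003,"dy":-0.0015,"dz":0.0,"roll":0.0,"jaw":0.05},{"dx":0.0003,"dy":-0.0015,"dz":0.0,"roll":0.0,"jaw":0.05},{"dx":0.0,"dy":0.0,"dz":0.0,"roll":0.0,"jaw":0.05},{"dx":0.0,"dy":0.0,"dz":0.0,"roll":0.0,"jaw":0.05},{"dx":0.0,"dy":0.0,"dz":0.0,"roll":0.0,"jaw":0.05},{"dx":0.0,"dy":0.0,"dz":0.0,"roll":0.0,"jaw":0.05},{"dx":0.0,"dy":0.0,"dz":0.0,"roll":0.0,"jaw":0.05},{"dx":0.0,"dy":0.0,"dz":0.0,"roll":0.0,"jaw":0.05},{"dx":0.0,"dy":0.0,"dz":0.0,"roll":0.0,"jaw":0.05}], newtons=20)

```text
t: 33.9
eef_pos: [0.5025, 0.2564, 0.0648]
ee_rot: [-3.134, -0.004, 0.175]
force: [-13.7, 22.5, 3.6]
width: 0.0119
gripper_force: 20.0
```

The lock hits its end stop (22 N, no further travel), so it is home. I'll release and retreat.

Emit:
servo_tool(moves=[{"dx":-0.0006,"dy":0.0035,"dz":0.0,"roll":0.0,"jaw":0.35},{"dx":0.0,"dy":0.0,"dz":0.0,"roll":0.0,"jaw":0.35},{"dx":0.0,"dy":0.0,"dz":0.0,"roll":0.0,"jaw":0.35},{"dx":0.0,"dy":0.0,"dz":0.0,"roll":0.0,"jaw":0.35},{"dx":0.0,"dy":0.0,"dz":0.03,"roll":0.0,"jaw":0.35},{"dx":0.0,"dy":0.0,"dz":0.04,"roll":0.0,"jaw":0.35},{"dx":0.0,"dy":0.0,"dz":0.04,"roll":0.0,"jaw":0.35},{"dx":0.0,"dy":0.0,"dz":0.03,"roll":0.0,"jaw":0.35},{"dx":0.0,"dy":0.0,"dz":0.0,"roll":0.0,"jaw":0.35},{"dx":0.0,"dy":0.0,"dz":0.0,"roll":0.0,"jaw":0.35}], newtons=20)

```text
t: 35.15
eef_pos: [0.5017, 0.2538, 0.2035]
ee_rot: [3.141, 0.001, 0.173]
force: [-0.3, -0.5, -1.4]
width: 0.0307
gripper_force: 0.0
```

```bash
python3 - <<'E'
from tilt import *
s=get_state();print(s["eef_pos"],s["force"])
c=calibration("wrist");im,D=grab_frame("wrist");P=cloud(c,D)
for n,x,y,lo,hi in(("tab",.502,.2555,.083,.096),("bar",.5147,.1827,.076,.086)):
    m=(D>0)&(np.hypot(P[...,0]-x,P[...,1]-y)<.045)&(P[...,2]>lo)&(P[...,2]<hi)
    q=P[m];print(n,m.sum(),cv2.minAreaRect((q[:,:2]*1000).astype(np.float32)) if m.sum()>3 else 0)
c=calibration("scene");im,D=grab_frame("scene");P=cloud(c,D)
for n,x,y,lo,hi in(("tab",.502,.2555,.075,.1),("bar",.5147,.1827,.07,.09),("bottle",.542,.035,.105,.16)):
    m=(D>0)&(np.hypot(P[...,0]-x,P[...,1]-y)<.045)&(P[...,2]>lo)&(P[...,2]<hi)
    q=P[m];print(n,m.sum(),cv2.minAreaRect((q[:,:2]*1000).astype(np.float32)) if m.sum()>3 else 0,q[:,2].max() if m.any() else 0)
E
```

```text
[0.50173129 0.25382868 0.20351123] [-0.2897017  -0.4903589  -1.35387463]
tab 1038 ((501.08233642578125, 256.1949157714844), (60.09896469116211, 11.516194343566895), 9.989091873168945)
bar 1179 ((514.4120483398438, 182.97731018066406), (13.949728012084961, 60.622825622558594), 9.663326263427734)
tab 171 ((498.800537109375, 248.1591339111328), (57.320133209228516, 50.84214782714844), 62.51683044433594) 0.09318966116402394
bar 132 ((513.4471435546875, 181.23036193847656), (14.448567390441895, 65.0890884399414), 10.176192283630371) 0.08385161730056523
bottle 462 ((542.3305053710938, 31.626853942871094), (51.503028869628906, 54.0079460144043), 25.286771774291992) 0.1438708068936888
```

Everything checks: the tab is 74.4 mm from the knob axis (about 59.6 mm of travel), the bar is aligned, and the bottle is upright on the pad.

```bash
python3 -c "from station import *;print(job_done())"
```

```text
the job is handed in; nothing more can be done
None
```

I handed the job in at about 35 s. My last measurements put the bottle upright within 10 mm of the pad's centre, the knob on its mark to under 1°, and the lock at about 59.6 mm of its 60 mm travel; the judge's result was not shown.

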